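Hold a biscuit tile in the decorating clamp with its sunken knob

ROBOT

A 6-joint arm with a two-finger parallel gripper is mounted at the origin on the work surface. World frame = base frame: x ahead of the robot, y to its left, z up, the work surface at z = 0. Lengths are in m, angles in rad, forces in N, time in s.
With the tool pointing down it reaches from about 0.225 to 0.875 m from the base axis. Payload 3.4 kg.
Tool frame: the origin (TCP) lies at the very end of the fingers, on their centre line; the grasp point (between the pads) lies behind it (manip.grasp_offset is the z of the grasp point in the tool frame, in m); z points along the fingers, y is the line along which they close (so a half turn about z gives the same grasp; the last joint's range is limited). The gripper opens to 85 mm and grips with 20 to 120 N. Pads are 22 mm wide; open, the fingers measure 114 mm over their backs; the gripper's body (76 mm by 85 mm) begins 54 mm behind the grasp point. The pads swing forward as they close: fully open they stand 13 mm farther back than shut.
Start: joints at [1.16, 0.276, 1.505, -0, 1.361, -0.121], TCP at [0.164, 0.551, 0.231] pointing down, gripper open.
Joint ranges: [-2.89, 2.89], [-0.75, 2.08], [0.22, 2.7], [-1.18, 4.32], [0.11, 2.71], [-2.7, 2.7]. Speed limits (rad/s): [2.57, 2.57, 3.14, 3.14, 3.14, 3.14].

INTERFACE

Orientations are given as a unit quaternion [w, x, y, z].
In Python, from rig import manip gives the robot as it stands.
- The arm moves only by the shell command python3 -m pendant 'ROWS' [FORCE]. ROWS is JSON, a list of rows, each an object of numbers: "dx", "dy", "dz": the shift along the tool's x, y, z in m; "rx", "ry", "rz": the turn, a rotation vector about the tool's x, y, z in degrees; "hand": the finger opening in m, from 0 to 0.0854. In form: [{"dx": .., "dy": .., "dz": .., "rx": .., "ry": .., "rz": .., "hand": ..}, ...]. A call has 1 to 12 rows; each row shifts and turns the commanded pose from where the row before left it, along the tool's axes as they then stand; what a row does not reach is not made up. A row lasts 1/12 s, in which the tool goes at most 41.7 mm and 7.16 degrees, less where a joint would pass 70% of its speed; a pose out of reach is approached as far as the arm can. A call is refused whole if a number of a shift passes 0.0417 or a number of a turn 7.16, either way. A call with a gripper value outside its range is refused whole. The fingers move at their own pace and stop on an object; FORCE is the grip in N (left out, the last holds). Time passes only in rows, so rows that do not move let the fingers close. It gives the time, the measured TCP pose, the force, the opening and the grip force at its end, in the units of the state.
- manip.get_state(): the state, without advancing time (a new reading comes with each control period).
- manip.get_image(name): name is "scene" or "top" or "wrist"; returns a dict with "frame" (420x560x3 uint8, red, green, blue), "fx", "fy", "cx", "cy" (pixels), "position" and "attitude" of the camera in the world; the wrist camera has in their place "mount" (4x4, takes a point from camera to tool coordinates, whose origin is the TCP and whose axes are the flange's). Camera axes: x right, y up, looking along -z (the intrinsics and any distortion apply to the point x, -y, -z); pixel columns grow to the right and rows downward; lengths in m; the calibration is good to about 2 mm. A picture is of the moment at which its call begins: read the wrist's pose just before it. There is no depth.
- manip.sign_off(): hands the job in; it is judged then, once.
The state is a dict: "clock": time; "qpos": joint angles; "qd": joint speeds; "effort": joint torques, N m; "position": TCP position; "ee_rot": TCP orientation; "contact_force": force on the tool from outside, world axes, zero at the start; "moment": the same for the moment, N m; "width": finger opening in m; "gripper_force": force on a finger pad.
Only numpy, scipy, OpenCV 4.12 (cv2) and the standard library are available. Lean on these libraries where they do the work, as an engineer would, in place of code of your own. Each camera call takes 0.05 s, during which the arm holds its last target. There are 200 camera calls.

TASK

Lay the rectangular biscuit-fired tile flat and centred across the clamp's bed, its two short ends facing the jaw and the fence, and let go. Then turn the small knob sunk in the well of the clamp's housing clockwise, a bit at a time, until the jaw holds the tile squarely against the fence with about 10 N (a kilogram) of squeeze, never as much as 20 N because biscuit ware cracks; there is slack in the drive, so go by feel. Leave the tile clamped, take the hand away, and leave the jars, the round coaster and the brush where they are.

Things in the scene. Friction and masses are not known exactly. Their poses are not given: they have to be found in the camera images.
- tile: loose white biscuit-fired rectangular tile, 60 x 80 x 14 mm, about 130 g; origin at the centre of its underside, x along the 60 mm width, y along the 80 mm length (so its short 60 mm ends face +y and -y), z up. Starts flat on the bench.
- clamp: tile clamp fixed to the bench, 90 mm wide (x), 245 mm long (y from -130 to +115 mm); origin on the bench. Dark steel bed, surface 10 mm up, open at both x sides. Steel fence at the +y end: 70 mm wide, inner face at y = 97 mm, top 32 mm up. Grey housing at the -y end, 90 x 90 mm, centred on y = -85 mm, top 46 mm up, with a round well. Jaw slides along y between them.
- bay (a point): point on the bed surface where the underside centre of the tile belongs when it lies against the fence (long side along y); same axes as the clamp.
- well (a point): centre of the floor of the round well in the housing: 66 mm across, 30 mm deep, straight-walled; its floor is 16 mm above the bench, its rim 46 mm. Same axes as the clamp.
- knob_grip (a point): point on the upright knob axis at the knob's top face, 24 mm above the well floor, 6 mm below the rim. The knob is a black bar 26 mm long and 12 mm wide, gripped across the 12 mm; flat upright sides from 2 to 24 mm above the well floor, nothing else in the well (27 mm from each flat side to the wall). x points along the bar and turns with it, z up.
- knob (a joint): turn of the knob (rad), 0 at the start, growing clockwise from above, stop at 3.2. Stiff: 0.28 N m of friction; stays where it is left. 1 rad drives the rack 14 mm towards the fence; each newton of squeeze adds 0.014 N m to the torque felt, moving or paused, above that of free turning (1.18 N m per rad). 1.4 to 2.3 rad from the start the squeeze begins: it differs each time.
- jaw: steel jaw, 50 mm wide (x), 16 mm thick (y), 21 mm high; moves along the clamp's y. Origin: centre of the face towards the tile, 10 mm above the bench (level of its lower edge). At the start 8 to 32 mm from a tile set against the fence. Same axes as the clamp.
- jaw_face (a point): middle of the jaw's face towards the tile. The jaw has hidden slack on its rack (0 to 12 mm, slides with about 1 N): on touching the tile it stands still until the slack is used up; only then does the spring behind it (6 N per mm of further rack travel, 84 N per rad of knob) build up the squeeze.
- coaster: bystander: loose round white biscuit coaster, 72 mm across, 10 mm thick; origin at the centre of its underside.
- jar_a: bystander: loose glass jar with white lid, 68 mm across, 85 mm tall; origin at the centre of its underside.
- jar_b: bystander: loose blue jar with white lid, 56 mm across, 70 mm tall; origin at the centre of its underside.
- brush: bystander: loose flat brush with a wooden handle, about 200 mm long, lying on the bench.
Things that resemble listed ones, but are neither listed nor needed, are in the scene too. Leave any green or red look-alike of the tile alone.

How it is judged:
On the way:
1. the tile lies flat on the clamp bed between jaw and fence, let go and not yet clamped (z of tile in the frame of bay between -0.003 and 0.003 m and angle between tile's own z axis and vertical below 0.05 rad and x of tile in the frame of bay between -0.015 and 0.015 m and y of tile in the frame of bay between -0.035 and 0.004 m and angle between the y axis of tile and the y axis of clamp, either way round below 0.2 rad and contact force between the fingers and tile below 0.1 N and contact force between jaw and tile below 3 N), for 0.2 s.
At the end, for the whole second after the job is handed in: the tile lies flat on the bed (within 3 mm in height, 0.05 rad), square (0.06 rad) against the fence (within 4 mm) and within 15 mm of the bed's midline, at rest, and the jaw squeezes it with 5 to 16 N (z of tile in the frame of bay between -0.003 and 0.003 m and angle between tile's own z axis and vertical below 0.05 rad and x of tile in the frame of bay between -0.015 and 0.015 m and y of tile in the frame of bay between -0.004 and 0.004 m and angle between the y axis of tile and the y axis of clamp, either way round below 0.06 rad and contact force between jaw and tile between 5 and 16 N and linear speed of tile below 0.01 m/s); the robot touches nothing.
It fails at once if the jaw squeezes the tile with 20 N or more (contact force between jaw and tile above 20 N).
It fails at once if a bystander is shifted by more than 30 mm (distance of any of coaster, jar_a, jar_b, brush from where it was at the start of the episode above 0.03 m).
It also fails if it takes over 67 s, if anything falls off the work surface, if the arm or the gripper's body presses on something with over 40 N, if the wrist force passes 120 N, or if a joint passes its speed limit or range.

## Working session

There is one attempt and no reset: what is moved stays moved. The work goes in short steps, Python scripts to look and compute and a shell command to move; the robot and the scene stay as the last step left them, time stands still between calls to the robot, and variables do not carry over. Pictures are saved under pics/ and viewed, at most 10 in all, crops included, and the job is handed in when it is done.

```bash
ls; mkdir -p pics; cat > h.py <<'E'
import numpy as np, cv2, json
from rig import manip
from scipy.spatial.transform import Rotation as R
def rot(q): return R.from_quat([q[1],q[2],q[3],q[0]]).as_matrix()
def cam(name):
    s=manip.get_state(); im=manip.get_image(name)
    if 'mount' in im:
        T=np.eye(4); T[:3,:3]=rot(s['ee_rot']); T[:3,3]=s['position']
        T=T@np.array(im['mount']); im['R']=T[:3,:3]; im['p']=T[:3,3]
    else:
        im['p']=np.array(im['position']); a=np.array(im['attitude'])
        im['R']=rot(a) if a.shape==(4,) else a
    return im
def save(im,f): cv2.imwrite('pics/'+f,cv2.cvtColor(im['frame'],cv2.COLOR_RGB2BGR))
def ray(im,u,v):
    d=np.array([(u-im['cx'])/im['fx'],-(v-im['cy'])/im['fy'],-1.0]); return im['R']@d
def onplane(im,u,v,z):
    d=ray(im,u,v); return im['p']+d*(z-im['p'][2])/d[2]
def proj(im,P):
    c=im['R'].T@(np.array(P)-im['p']); return im['cx']+im['fx']*c[0]/-c[2], im['cy']-im['fy']*c[1]/-c[2]
def tri(views):
    A=np.zeros((3,3));b=np.zeros(3)
    for im,u,v in views:
        d=ray(im,u,v);d/=np.linalg.norm(d);M=np.eye(3)-np.outer(d,d);A+=M;b+=M@im['p']
    return np.linalg.solve(A,b)
E
python3 - <<'E'
from h import *
for n in ['scene','top','wrist']:
    im=cam(n); save(im,n+'0.png'); print(n,{k:v for k,v in im.items() if k!='frame'})
print(manip.get_state(), manip.grasp_offset)
E
```

```text
pics
scene {'fx': 443.88919252001995, 'fy': 443.88919252001995, 'cx': 280.9994880023115, 'cy': 208.99593781329793, 'position': array([1.22880906, 0.11757213, 1.05155248]), 'attitude': array([0.62260594, 0.19421853, 0.21791189, 0.72605469]), 'p': array([1.22880906, 0.11757213, 1.05155248]), 'R': array([[-0.14928202, -0.81944688,  0.55337301],
       [ 0.98873698, -0.12975251,  0.07458868],
       [ 0.01068007,  0.55827511,  0.82958715]])}
top {'fx': 435.16513718896914, 'fy': 435.16513718896914, 'cx': 273.0617857695654, 'cy': 207.34940329398032, 'position': array([ 4.35531752e-01, -5.69002371e-04,  1.36793118e+00]), 'attitude': array([ 0.70781876,  0.04856519, -0.04009177, -0.70358132]), 'p': array([ 4.35531752e-01, -5.69002371e-04,  1.36793118e+00]), 'R': array([[ 0.00673195,  0.99212199, -0.12509453],
       [-0.99991025,  0.00522949, -0.01233506],
       [-0.01158371,  0.12516634,  0.99206815]])}
wrist {'fx': 349.80888304967385, 'fy': 349.80888304967385, 'cx': 276.70348086219104, 'cy': 212.5262606436733, 'mount': array([[-6.68438524e-04,  9.59226314e-01,  2.82638341e-01,
         7.
[... 468 characters left out ...]
1])}
{'clock': 0.15, 'qpos': array([ 1.16001768e+00,  2.76476735e-01,  1.50580391e+00,  1.05042410e-05,
        1.36073189e+00, -1.20982644e-01]), 'qd': array([-0.00033128, -0.00044988, -0.00183686, -0.00154474, -0.00117233,
        0.00038326]), 'effort': array([ 2.10682520e-04, -4.17147410e+01, -2.46031040e+01, -2.99294734e-04,
        7.61741685e-03,  1.12608708e-05]), 'position': array([0.16414786, 0.55067199, 0.23063835]), 'ee_rot': array([-1.91499119e-04,  1.44392553e-01,  9.89520231e-01, -6.83646182e-04]), 'contact_force': array([-0.35872195, -0.09183847,  0.25535243]), 'moment': array([-0.01171715, -0.03613772,  0.00694783]), 'gripper_force': 0.0, 'width': 0.0855995628564123} -0.0187
```

View pics/top0.png

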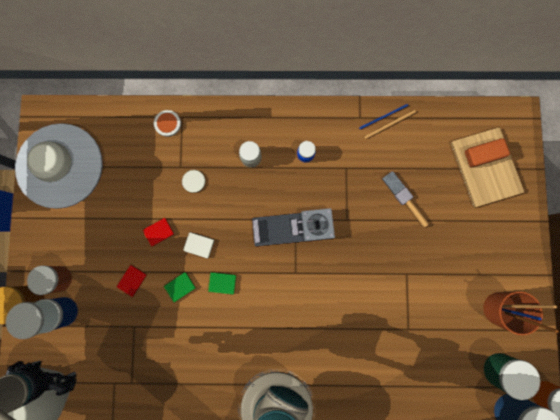

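View pics/scene0.png

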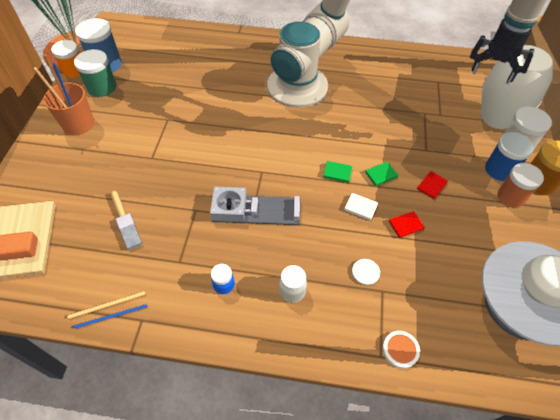

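```bash
cat > m1.py <<'E'
from h import *
T=cam('top'); S=cam('scene')
def rects(im,roi,lo,hi,name):
    x0,y0,x1,y1=roi; hsv=cv2.cvtColor(im['frame'],cv2.COLOR_RGB2HSV)
    m=cv2.inRange(hsv,lo,hi); k=np.zeros_like(m); k[y0:y1,x0:x1]=m[y0:y1,x0:x1]
    cs,_=cv2.findContours(k,cv2.RETR_EXTERNAL,cv2.CHAIN_APPROX_NONE)
    c=max(cs,key=cv2.contourArea); M=cv2.moments(c); 
    print(name,cv2.contourArea(c),M['m10']/M['m00'],M['m01']/M['m00'],cv2.minAreaRect(c)); 
    return c,(M['m10']/M['m00'],M['m01']/M['m00'])
W=((0,0,170),(180,70,255))
ct,a=rects(T,(180,225,220,262),*W,'tileT'); cs,b=rects(S,(340,190,382,222),*W,'tileS')
print('tile tri',tri([(T,*a),(S,*b)]), onplane(T,*a,.012),onplane(S,*b,.012))
for im,c in((T,ct),(S,cs)):
    P=np.array([onplane(im,u,v,.014)[:2] for u,v in c[:,0]],np.float32)*1000
    print(cv2.minAreaRect(P))
G=((0,0,20),(180,75,255))
ct,a=rects(T,(248,205,340,250),*G,'clampT'); cs,b=rects(S,(205,180,305,230),*G,'clampS')
for im,c in((T,ct),(S,cs)):
    P=np.array([onplane(im,u,v,.03)[:2] for u,v in c[:,0]],np.float32)*1000
    print(cv2.minAreaRect(P))
a=cv2.resize(T['frame'][200:265,175:345],None,fx=4,fy=4,interpolation=cv2.INTER_CUBIC)
b=cv2.resize(S['frame'][175:235,205:390],None,fx=4,fy=4,interpolation=cv2.INTER_CUBIC)
w=max(a.shape[1],b.shape[1]); o=np.zeros((a.shape[0]+b.shape[0],w,3),np.uint8);o[:a.shape[0],:a.shape[1]]=a;o[a.shape[0]:,:b.shape[1]]=b
cv2.imwrite('pics/crop1.png',o[:,:,::-1])
E
python3 m1.py
```

```text
tileT 442.0 197.94004524886878 245.05090497737555 ((198.0, 245.00003051757812), (25.298221588134766, 18.973663330078125), 18.434947967529297)
tileS 484.5 361.0440316477468 205.39628482972137 ((360.9615783691406, 205.19232177734375), (29.307695388793945, 18.538463592529297), 22.61986541748047)
tile tri [0.48707052 0.24834145 0.01163128] [0.48697996 0.24936494 0.012     ] [0.48755383 0.24721543 0.012     ]
((487.1710205078125, 248.910888671875), (79.81818389892578, 58.45024871826172), 72.19747924804688)
((488.75146484375, 246.6422882080078), (81.8751220703125, 64.33451080322266), 72.3899154663086)
clampT 2234.5 293.62280898038335 227.28403073021553 ((292.8267517089844, 226.767333984375), (30.54764175415039, 80.69752502441406), 84.2894058227539)
clampS 2583.0 252.65408439798685 207.4143115240676 ((254.96697998046875, 205.25942993164062), (89.61099243164062, 35.3578987121582), 2.4895529747009277)
((544.474853515625, -45.139617919921875), (94.26495361328125, 248.29879760742188), 6.057150840759277)
((544.6768188476562, -47.85902404785156), (119.42644500732422, 247.7270050048828), 6.034389972686768)
```

View pics/crop1.png

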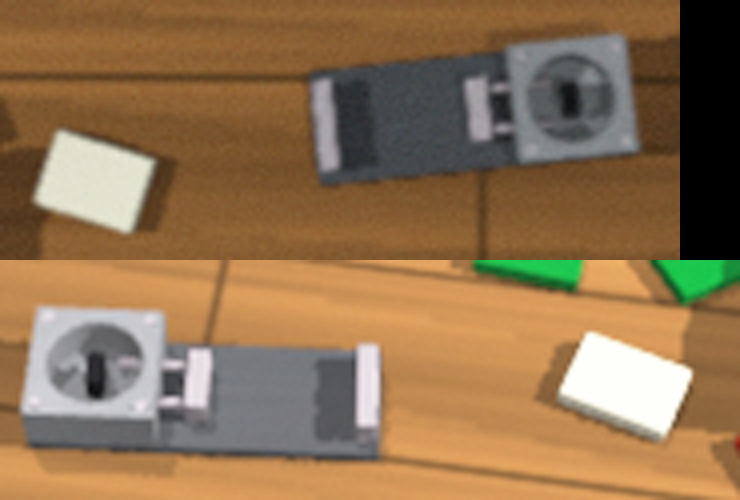

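```bash
cat > go.py <<'E'
# usage: go.py x y z toolY_angle_deg -> remaining shift in tool axes (as rotated now), and rz
import sys
from h import *
s=manip.get_state(); M=rot(s['ee_rot']); x,y,z,a=map(float,sys.argv[1:5])
d=np.array([x,y,z])-s['position']; now=np.degrees(np.arctan2(M[1,1],M[0,1]))
rz=-((a-now+180)%360-180)
print('t',s['clock'],'pos',s['position'].round(4),'toolY',now.round(2),'tilt',np.degrees(np.arccos(-M[2,2])).round(2),'q6',np.degrees(s['qpos'][5]).round(1))
print('tool shift mm now-axes',(M.T@d*1000).round(1),'rz',round(rz,2))
a=np.radians(a); F=np.array([[-(-np.sin(a)),np.cos(a),0],[-np.cos(a),np.sin(a),0],[0,0,-1]])
F[:,0]=np.cross(F[:,1],F[:,2]); print('after turn',(F.T@d*1000).round(1))
E
R='{"rz":7}'; python3 -m pendant '[{"rz":7},{"rz":7},{"rz":7},{"rz":7},{"rz":7},{"rz":7},{"rz":7},{"rz":7},{"rz":7},{"rz":7},{"rz":7},{"rz":7}]'; python3 -m pendant '[{"rz":7},{}]'; python3 go.py .487 .2485 .2 -17.8
```

```text
t 0.25 pos [0.1642 0.5508 0.2309] toolY 73.4 tilt 0.05 q6 -6.9
tool shift mm now-axes [-395.7 -197.5   31. ] rz 91.2
after turn [-189.2  399.7   30.9]invalid input
invalid input
```

```bash
python3 -m pendant '[{"dx":0,"dy":0,"dz":0,"rx":0,"ry":0,"rz":7,"hand":0.085}]'; python3 -m pendant '[{"rz":7,"hand":0.085}]';python3 -m pendant '[{"dx":0,"dy":0,"dz":0,"rx":0,"ry":0,"rz":7}]'; python3 -m pendant '[{"rz":7.0}]'
```

```text
clock: 0.33
position: [0.1643, 0.5509, 0.2311]
ee_rot: [-0.0, 0.205, 0.979, -0.0]
contact_force: [0.1, -0.0, 1.1]
width: 0.0847
gripper_force: 0.0invalid input
invalid input
invalid input
```

```bash
python3 -m pendant '[{"dx":0,"dy":0,"dz":0,"rx":0,"ry":0,"rz":7,"hand":0.085},{"dx":0,"dy":0,"dz":0,"rx":0,"ry":0,"rz":7,"hand":0.085},{"dx":0,"dy":0,"dz":0,"rx":0,"ry":0,"rz":7,"hand":0.085},{"dx":0,"dy":0,"dz":0,"rx":0,"ry":0,"rz":7,"hand":0.085},{"dx":0,"dy":0,"dz":0,"rx":0,"ry":0,"rz":7,"hand":0.085},{"dx":0,"dy":0,"dz":0,"rx":0,"ry":0,"rz":7,"hand":0.085},{"dx":0,"dy":0,"dz":0,"rx":0,"ry":0,"rz":7,"hand":0.085},{"dx":0,"dy":0,"dz":0,"rx":0,"ry":0,"rz":7,"hand":0.085},{"dx":0,"dy":0,"dz":0,"rx":0,"ry":0,"rz":7,"hand":0.085},{"dx":0,"dy":0,"dz":0,"rx":0,"ry":0,"rz":7,"hand":0.085},{"dx":0,"dy":0,"dz":0,"rx":0,"ry":0,"rz":7,"hand":0.085},{"dx":0,"dy":0,"dz":0,"rx":0,"ry":0,"rz":7,"hand":0.085}]'; python3 go.py .487 .2485 .2 -17.8
```

```text
clock: 1.33
position: [0.1643, 0.5509, 0.2312]
ee_rot: [0.0, 0.809, 0.588, -0.0]
contact_force: [-0.5, -0.3, -0.3]
width: 0.0849
gripper_force: 0.0
t 1.3333 pos [0.1643 0.5509 0.2312] toolY -17.95 tilt 0.02 q6 84.4
tool shift mm now-axes [-188.2  400.2   31.2] rz -0.15
after turn [-189.3  399.7   31.2]
```

```bash
python3 -m pendant '[{"dx":-0.0157,"dy":0.0333,"dz":0,"rx":0,"ry":0,"rz":0,"hand":0.085},{"dx":-0.0157,"dy":0.0333,"dz":0,"rx":0,"ry":0,"rz":0,"hand":0.085},{"dx":-0.0157,"dy":0.0333,"dz":0,"rx":0,"ry":0,"rz":0,"hand":0.085},{"dx":-0.0157,"dy":0.0333,"dz":0,"rx":0,"ry":0,"rz":0,"hand":0.085},{"dx":-0.0157,"dy":0.0333,"dz":0,"rx":0,"ry":0,"rz":0,"hand":0.085},{"dx":-0.0157,"dy":0.0333,"dz":0,"rx":0,"ry":0,"rz":0,"hand":0.085},{"dx":-0.0157,"dy":0.0333,"dz":0,"rx":0,"ry":0,"rz":0,"hand":0.085},{"dx":-0.0157,"dy":0.0333,"dz":0,"rx":0,"ry":0,"rz":0,"hand":0.085},{"dx":-0.0157,"dy":0.0333,"dz":0,"rx":0,"ry":0,"rz":0,"hand":0.085},{"dx":-0.0157,"dy":0.0333,"dz":0,"rx":0,"ry":0,"rz":0,"hand":0.085},{"dx":-0.0157,"dy":0.0333,"dz":0.01,"rx":0,"ry":0,"rz":0,"hand":0.085},{"dx":-0.0157,"dy":0.0333,"dz":0.01,"rx":0,"ry":0,"rz":0,"hand":0.085}]'; python3 -m pendant '[{"dx":0,"dy":0,"dz":0,"rx":0,"ry":0,"rz":0,"hand":0.085}]';python3 go.py .487 .2485 .2 -17.8
python3 - <<'E'
from h import *
im=cam('wrist'); save(im,'w1.png')
hsv=cv2.cvtColor(im['frame'],cv2.COLOR_RGB2HSV)
m=cv2.inRange(hsv,(0,0,170),(180,70,255))
for c in cv2.findContours(m,cv2.RETR_EXTERNAL,cv2.CHAIN_APPROX_NONE)[0]:
    if cv2.contourArea(c)>600:
        P=np.array([onplane(im,u,v,.014)[:2] for u,v in c[:,0]],np.float32)*1000
        print(cv2.minAreaRect(c), cv2.minAreaRect(P))
print(proj(im,(.487,.2485,.014)),proj(im,(.5377,.0187,.01)))
E
```

```text
clock: 2.33
position: [0.4898, 0.2493, 0.2117]
ee_rot: [0.0, 0.807, 0.59, 0.001]
contact_force: [1.0, -0.3, 0.5]
width: 0.0851
gripper_force: 0.0
clock: 2.42
position: [0.4923, 0.2458, 0.2093]
ee_rot: [0.002, 0.809, 0.588, -0.001]
contact_force: [-1.0, 0.7, -0.2]
width: 0.0849
gripper_force: 0.0
t 2.4167 pos [0.4923 0.2458 0.2093] toolY -17.91 tilt 0.23 q6 37.4
tool shift mm now-axes [ 1.  -5.9  9.3] rz -0.11
after turn [ 1.  -5.9  9.3]
((269.5, 183.5), (79.0, 61.0), 90.0) ((486.8500671386719, 247.43348693847656), (79.50143432617188, 58.766483306884766), 72.85161590576172)
((471.5, 94.0), (80.0, 77.0), 90.0) ((688.3737182617188, 270.3542175292969), (69.84761810302734, 69.95172119140625), 79.36017608642578)
(np.float64(270.1449257606498), np.float64(183.62191052160392)) (np.float64(373.67665248539237), np.float64(354.54125177430626))
```

View pics/w1.png

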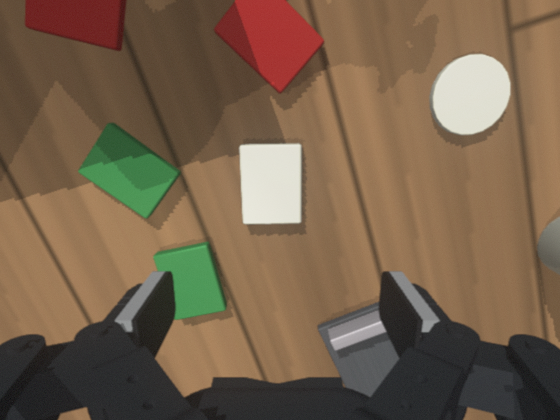

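```bash
python3 -m pendant '[{"dx":0.001,"dy":-0.006,"dz":0,"rx":0,"ry":0,"rz":-0.4,"hand":0.085},{"dx":0,"dy":0,"dz":0.03,"rx":0,"ry":0,"rz":0,"hand":0.085},{"dx":0,"dy":0,"dz":0.03,"rx":0,"ry":0,"rz":0,"hand":0.085},{"dx":0,"dy":0,"dz":0.03,"rx":0,"ry":0,"rz":0,"hand":0.085},{"dx":0,"dy":0,"dz":0.03,"rx":0,"ry":0,"rz":0,"hand":0.085},{"dx":0,"dy":0,"dz":0.02,"rx":0,"ry":0,"rz":0,"hand":0.085},{"dx":0,"dy":0,"dz":0,"rx":0,"ry":0,"rz":0,"hand":0.085},{"dx":0,"dy":0,"dz":0,"rx":0,"ry":0,"rz":0,"hand":0.085},{"dx":0,"dy":0,"dz":0,"rx":0,"ry":0,"rz":0,"hand":0.085}]'; python3 go.py .487 .248 .003 -17.5
```

```text
clock: 3.22
position: [0.4832, 0.2548, 0.0729]
ee_rot: [0.0, 0.804, 0.594, 0.001]
contact_force: [-0.5, 1.1, 0.4]
width: 0.0849
gripper_force: 0.0
t 3.2167 pos [0.4832 0.2548 0.0729] toolY -17.12 tilt 0.16 q6 37.6
tool shift mm now-axes [-5.5  5.5 69.9] rz 0.38
after turn [-5.3  5.7 69.9]
```

```bash
python3 -m pendant '[{"dx":-0.0054,"dy":0.0056,"dz":0,"rx":0,"ry":0,"rz":0.4,"hand":0.085},{"dx":0,"dy":0,"dz":0.02,"rx":0,"ry":0,"rz":0,"hand":0.085},{"dx":0,"dy":0,"dz":0.02,"rx":0,"ry":0,"rz":0,"hand":0.085},{"dx":0,"dy":0,"dz":0,"rx":0,"ry":0,"rz":0,"hand":0.085},{"dx":0,"dy":0,"dz":0,"rx":0,"ry":0,"rz":0,"hand":0.085}]'; python3 go.py .487 .248 .003 -17.5
```

```text
clock: 3.63
position: [0.4868, 0.2464, 0.032]
ee_rot: [0.0, 0.807, 0.59, 0.0]
contact_force: [0.5, 0.4, -0.3]
width: 0.0849
gripper_force: 0.0
t 3.6333 pos [0.4868 0.2464 0.032 ] toolY -17.62 tilt 0.01 q6 37.2
tool shift mm now-axes [ 1.6 -0.4 29. ] rz -0.12
after turn [ 1.6 -0.3 29. ]
```

```bash
python3 -m pendant '[{"dx":0.0015,"dy":0,"dz":0.01,"rx":0,"ry":0,"rz":0,"hand":0.085},{"dx":0,"dy":0,"dz":0.01,"rx":0,"ry":0,"rz":0,"hand":0.085},{"dx":0,"dy":0,"dz":0.009,"rx":0,"ry":0,"rz":0,"hand":0.085},{"dx":0,"dy":0,"dz":0,"rx":0,"ry":0,"rz":0,"hand":0.085},{"dx":0,"dy":0,"dz":0,"rx":0,"ry":0,"rz":0,"hand":0.04},{"dx":0,"dy":0,"dz":0,"rx":0,"ry":0,"rz":0,"hand":0.04},{"dx":0,"dy":0,"dz":0,"rx":0,"ry":0,"rz":0,"hand":0.04},{"dx":0,"dy":0,"dz":0,"rx":0,"ry":0,"rz":0,"hand":0.04},{"dx":0,"dy":0,"dz":0,"rx":0,"ry":0,"rz":0,"hand":0.04}]' 30; python3 go.py .487 .248 .003 -17.5
```

```text
clock: 4.38
position: [0.4874, 0.2482, 0.0027]
ee_rot: [0.0, 0.807, 0.591, 0.001]
contact_force: [0.5, 0.1, 0.1]
width: 0.0587
gripper_force: 32.6
t 4.3833 pos [0.4874 0.2482 0.0027] toolY -17.6 tilt 0.06 q6 37.3
tool shift mm now-axes [-0.3 -0.3 -0.3] rz -0.1
after turn [-0.3 -0.3 -0.3]
```

```bash
python3 -m pendant '[{"dx":0,"dy":0,"dz":-0.01,"rx":0,"ry":0,"rz":0,"hand":0.04},{"dx":0,"dy":0,"dz":-0.025,"rx":0,"ry":0,"rz":0,"hand":0.04},{"dx":0,"dy":0,"dz":-0.03,"rx":0,"ry":0,"rz":-6,"hand":0.04},{"dx":0,"dy":0,"dz":-0.03,"rx":0,"ry":0,"rz":-6,"hand":0.04},{"dx":0,"dy":0,"dz":0,"rx":0,"ry":0,"rz":-6,"hand":0.04},{"dx":0,"dy":0,"dz":0,"rx":0,"ry":0,"rz":-5.6,"hand":0.04},{"dx":0,"dy":0,"dz":0,"rx":0,"ry":0,"rz":0,"hand":0.04}]'
cat > m2.py <<'E'
from h import *
for n,roi in (('top',(250,212,302,248)),('scene',(245,192,303,226))):
    im=cam(n); save(im,n+'1.png'); x0,y0,x1,y1=roi
    hsv=cv2.cvtColor(im['frame'],cv2.COLOR_RGB2HSV); m=cv2.inRange(hsv,(0,0,135),(180,70,255)); k=np.zeros_like(m);k[y0:y1,x0:x1]=m[y0:y1,x0:x1]
    for c in cv2.findContours(k,cv2.RETR_EXTERNAL,cv2.CHAIN_APPROX_NONE)[0]:
        if cv2.contourArea(c)>15:
            P=np.array([onplane(im,u,v,.031)[:2] for u,v in c[:,0]],np.float32)*1000
            print(n,cv2.boundingRect(c),cv2.contourArea(c),[np.round(q,1) for q in cv2.minAreaRect(P)])
o=np.array([543.7,-38]);a=np.radians(6.05);ey=np.array([-np.sin(a),np.cos(a)]);ex=np.array([np.cos(a),np.sin(a)])
T=cam('top')
for y in (97,-40,-130,115): print(y,[np.round(proj(T,[*((o+ey*y+ex*x)/1000),.031]),1) for x in(-35,0,35)])
E
python3 m2.py; python3 go.py .5386 .0105 .1 6
```

```text
clock: 4.97
position: [0.4872, 0.2481, 0.0988]
ee_rot: [0.0, 0.669, 0.744, 0.001]
contact_force: [-0.7, 0.4, -1.0]
width: 0.0589
gripper_force: 33.0
top (292, 220, 5, 7) 19.5 [array([555.9, -48.8]), array([18.6, 12.3]), np.float64(0.1)]
scene (245, 197, 13, 17) 98.5 [array([546.5, -57.6]), array([53.9, 33.1]), np.float64(5.2)]
scene (294, 196, 7, 25) 100.0 [array([537. ,  69.2]), array([80.4, 16.9]), np.float64(7.6)]
97 [array([260.2, 241.4]), array([259.1, 230. ]), array([258.1, 218.8])]
-40 [array([304.6, 236.9]), array([303.4, 225.6]), array([302.2, 214.4])]
-130 [array([333.8, 234. ]), array([332.5, 222.7]), array([331.2, 211.5])]
115 [array([254.4, 242. ]), array([253.3, 230.6]), array([252.3, 219.4])]
t 5.1167 pos [0.4867 0.2479 0.0973] toolY 5.87 tilt 0.03 q6 13.8
tool shift mm now-axes [-241.4   27.4   -2.7] rz -0.13
after turn [-241.5   26.8   -2.7]
```

```bash
python3 -m pendant '[{"dx":-0.030,"dy":0.0034,"dz":0,"rx":0,"ry":0,"rz":0,"hand":0.04},{"dx":-0.030,"dy":0.0034,"dz":0,"rx":0,"ry":0,"rz":0,"hand":0.04},{"dx":-0.030,"dy":0.0034,"dz":0,"rx":0,"ry":0,"rz":0,"hand":0.04},{"dx":-0.030,"dy":0.0034,"dz":0,"rx":0,"ry":0,"rz":0,"hand":0.04},{"dx":-0.030,"dy":0.0034,"dz":0,"rx":0,"ry":0,"rz":0,"hand":0.04},{"dx":-0.030,"dy":0.0034,"dz":0,"rx":0,"ry":0,"rz":0,"hand":0.04},{"dx":-0.030,"dy":0.0034,"dz":0,"rx":0,"ry":0,"rz":0,"hand":0.04},{"dx":-0.030,"dy":0.0034,"dz":0,"rx":0,"ry":0,"rz":0,"hand":0.04},{"dx":0,"dy":0,"dz":0,"rx":0,"ry":0,"rz":0,"hand":0.04},{"dx":0,"dy":0,"dz":0,"rx":0,"ry":0,"rz":0,"hand":0.04},{"dx":0,"dy":0,"dz":0,"rx":0,"ry":0,"rz":0,"hand":0.04}]'; python3 go.py .5385 .0107 .013 6
python3 - <<'E'
from h import *
im=cam('wrist'); save(im,'w2.png')
E
```

```text
clock: 6.03
position: [0.5385, 0.0124, 0.0968]
ee_rot: [-0.001, 0.67, 0.743, -0.0]
contact_force: [-0.3, 0.5, -1.8]
width: 0.0589
gripper_force: 33.0
t 6.0333 pos [0.5385 0.0124 0.0968] toolY 5.89 tilt 0.1 q6 -12.0
tool shift mm now-axes [-1.7 -0.1 83.8] rz -0.11
after turn [-1.6 -0.2 83.8]
```

View pics/w2.png

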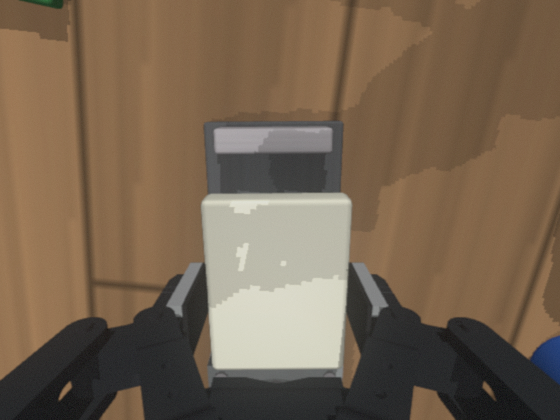

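```bash
python3 - <<'E'
from h import *
im=cam('wrist'); f=im['frame']
a=np.radians(6);ey=np.array([-np.sin(a),np.cos(a)]);ex=np.array([np.cos(a),np.sin(a)])
g=cv2.cvtColor(f,cv2.COLOR_RGB2GRAY).astype(float)
def edge(l): return int(np.argmin(np.diff(l)))
for c in (225,240,300,322):
    r=135+edge(cv2.GaussianBlur(g,(3,3),0)[135:170,c])+.5
    P=onplane(im,c,r,.032)[:2]*1000; print(c,r,P.round(1),'ey',(P@ey).round(1),'ex',(P@ex).round(1))
for r,z in((140,.032),(175,.01)):
    l=cv2.GaussianBlur(g,(3,3),0)[r]
    L=(np.argmax(np.abs(np.diff(l[195:235])))+195.5); Rr=np.argmax(np.abs(np.diff(l[315:355])))+315.5
    print(r,L,Rr,[ (onplane(im,u,r,z)[:2]*1000@ex).round(1) for u in (L,Rr)])
o=np.array([543.7,-38]); print('o ex',o@ex,'fence ey pred',o@ey+97)
E
```

```text
225 153.5 [503.4  56.2] ey 3.3 ex 506.5
240 153.5 [512.2  57.2] ey 3.3 ex 515.3
300 152.5 [547.3  61.4] ey 3.9 ex 550.7
322 152.5 [560.2  62.7] ey 3.8 ex 563.7
140 213.5 331.5 [np.float64(500.1), np.float64(568.9)]
175 205.5 341.5 [np.float64(489.7), np.float64(579.9)]
o ex 536.7494729075594 fence ey pred 2.3760424973824144
```

```bash
python3 -m pendant '[{"dx":-0.0004,"dy":-0.002,"dz":0.02,"rx":0,"ry":0,"rz":-0.3,"hand":0.04},{"dx":0,"dy":0,"dz":0.025,"rx":0,"ry":0,"rz":0,"hand":0.04},{"dx":0,"dy":0,"dz":0.02,"rx":0,"ry":0,"rz":0,"hand":0.04},{"dx":0,"dy":0,"dz":0,"rx":0,"ry":0,"rz":0,"hand":0.04},{"dx":0,"dy":0,"dz":0,"rx":0,"ry":0,"rz":0,"hand":0.04}]'; python3 go.py .5365 .0117 .013 6.2
```

```text
clock: 6.55
position: [0.5361, 0.0127, 0.0316]
ee_rot: [-0.001, 0.667, 0.745, -0.001]
contact_force: [0.6, -0.4, -1.1]
width: 0.0584
gripper_force: 33.2
t 6.55 pos [0.5361 0.0127 0.0316] toolY 6.37 tilt 0.16 q6 -12.5
tool shift mm now-axes [-1.   0.3 18.6] rz 0.17
after turn [-1.   0.3 18.6]
```

```bash
python3 -m pendant '[{"dx":-0.001,"dy":0,"dz":0.007,"rx":0,"ry":0,"rz":0,"hand":0.04},{"dx":0,"dy":0,"dz":0.006,"rx":0,"ry":0,"rz":0,"hand":0.04},{"dx":0,"dy":0,"dz":0.004,"rx":0,"ry":0,"rz":0,"hand":0.04},{"dx":0,"dy":0,"dz":0.001,"rx":0,"ry":0,"rz":0,"hand":0.04},{"dx":0,"dy":0,"dz":0,"rx":0,"ry":0,"rz":0,"hand":0.04}]'; python3 go.py .5365 .0117 .013 6.2
```

```text
clock: 6.97
position: [0.5372, 0.0106, 0.0142]
ee_rot: [-0.0, 0.667, 0.745, -0.0]
contact_force: [1.1, 0.1, -2.1]
width: 0.0589
gripper_force: 33.2
t 6.9667 pos [0.5372 0.0106 0.0142] toolY 6.29 tilt 0.01 q6 -12.6
tool shift mm now-axes [ 1.2 -0.6  1.2] rz 0.09
after turn [ 1.2 -0.6  1.2]
```

```bash
python3 -m pendant '[{"dx":0,"dy":0,"dz":0.001,"rx":0,"ry":0,"rz":0,"hand":0.04},{"dx":0,"dy":0,"dz":0.0005,"rx":0,"ry":0,"rz":0,"hand":0.04},{"dx":0,"dy":0,"dz":0,"rx":0,"ry":0,"rz":0,"hand":0.04}]'; python3 -m pendant '[{"dx":0,"dy":0,"dz":0,"rx":0,"ry":0,"rz":0,"hand":0.076},{"dx":0,"dy":0,"dz":0,"rx":0,"ry":0,"rz":0,"hand":0.076},{"dx":0,"dy":0,"dz":0,"rx":0,"ry":0,"rz":0,"hand":0.076},{"dx":0,"dy":0,"dz":0,"rx":0,"ry":0,"rz":0,"hand":0.076},{"dx":0,"dy":0,"dz":-0.01,"rx":0,"ry":0,"rz":0,"hand":0.076},{"dx":0,"dy":0,"dz":-0.03,"rx":0,"ry":0,"rz":0,"hand":0.076},{"dx":0,"dy":0,"dz":-0.04,"rx":0,"ry":0,"rz":0,"hand":0.076},{"dx":0,"dy":0,"dz":-0.04,"rx":0,"ry":0,"rz":0,"hand":0.076},{"dx":0,"dy":0,"dz":-0.04,"rx":0,"ry":0,"rz":0,"hand":0.04}]'; python3 go.py .5526 -.1225 .2 90
```

```text
clock: 7.22
position: [0.5374, 0.0105, 0.0129]
ee_rot: [0.0, 0.667, 0.745, 0.0]
contact_force: [-0.3, 0.5, 0.0]
width: 0.0588
gripper_force: 33.2
clock: 7.97
position: [0.5368, 0.0106, 0.1752]
ee_rot: [-0.0, 0.667, 0.745, 0.0]
contact_force: [1.3, -0.4, 0.5]
width: 0.0656
gripper_force: 0.0
t 7.9667 pos [0.5368 0.0106 0.1752] toolY 6.3 tilt 0.01 q6 -12.6
tool shift mm now-axes [-134.1    1.1  -24.8] rz -83.7
after turn [ -15.8 -133.1  -24.8]
```

```bash
python3 -m pendant '[{"dx":-0.0335,"dy":0,"dz":0,"rx":0,"ry":0,"rz":0,"hand":0.02},{"dx":-0.0335,"dy":0,"dz":0,"rx":0,"ry":0,"rz":0,"hand":0.02},{"dx":-0.0335,"dy":0,"dz":0,"rx":0,"ry":0,"rz":0,"hand":0.02},{"dx":-0.0335,"dy":0,"dz":0,"rx":0,"ry":0,"rz":0,"hand":0.02},{"dx":0,"dy":0,"dz":0,"rx":0,"ry":0,"rz":-7,"hand":0.02},{"dx":0,"dy":0,"dz":0,"rx":0,"ry":0,"rz":-7,"hand":0.02},{"dx":0,"dy":0,"dz":0,"rx":0,"ry":0,"rz":-7,"hand":0.02},{"dx":0,"dy":0,"dz":0,"rx":0,"ry":0,"rz":-7,"hand":0.02},{"dx":0,"dy":0,"dz":0,"rx":0,"ry":0,"rz":-7,"hand":0.02},{"dx":0,"dy":0,"dz":0,"rx":0,"ry":0,"rz":-7,"hand":0.02},{"dx":0,"dy":0,"dz":0,"rx":0,"ry":0,"rz":-7,"hand":0.02},{"dx":0,"dy":0,"dz":0,"rx":0,"ry":0,"rz":-7,"hand":0.02}]'; python3 -m pendant '[{"dx":0,"dy":0,"dz":0,"rx":0,"ry":0,"rz":-7,"hand":0.02},{"dx":0,"dy":0,"dz":0,"rx":0,"ry":0,"rz":-7,"hand":0.02},{"dx":0,"dy":0,"dz":0,"rx":0,"ry":0,"rz":-7,"hand":0.02},{"dx":0,"dy":0,"dz":0,"rx":0,"ry":0,"rz":-7,"hand":0.02},{"dx":0,"dy":0,"dz":0,"rx":0,"ry":0,"rz":0,"hand":0.02},{"dx":0,"dy":0,"dz":0,"rx":0,"ry":0,"rz":0,"hand":0.02}]';python3 go.py .5526 -.1225 .2 90
python3 - <<'E'
from h import *
im=cam('wrist'); save(im,'w3.png'); print(proj(im,(.5526,-.1225,.04)))
E
```

```text
clock: 8.97
position: [0.5519, -0.1226, 0.1736]
ee_rot: [0.0, 0.236, 0.972, 0.0]
contact_force: [-0.8, -0.0, -0.3]
width: 0.0198
gripper_force: 0.0
clock: 9.47
position: [0.552, -0.1226, 0.1734]
ee_rot: [0.0, -0.001, 1.0, -0.0]
contact_force: [-1.2, 0.6, 0.6]
width: 0.0197
gripper_force: 0.0
t 9.4667 pos [ 0.552  -0.1226  0.1734] toolY 90.12 tilt 0.03 q6 -109.7
tool shift mm now-axes [ -0.7   0.1 -26.6] rz 0.12
after turn [ -0.6   0.1 -26.6]
(np.float64(277.2161056741097), np.float64(201.84970236036693))
```

View pics/w3.png

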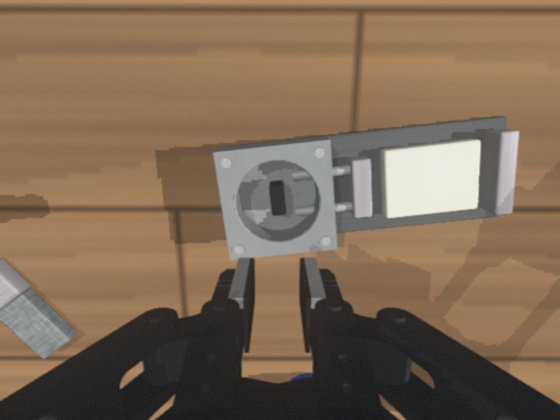

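```bash
cat > m3.py <<'E'
from h import *
im=cam('wrist'); g=cv2.cvtColor(im['frame'],cv2.COLOR_RGB2GRAY)
u0,v0=proj(im,(.5526,-.1225,.04)); s=int(350/(im['p'][2]-.04)*.03)
x0,y0=int(u0)-s,int(v0)-s
sub=g[y0:y0+2*s,x0:x0+2*s]; print('dark levels',np.percentile(sub,[1,5,10,20,50]))
m=np.zeros_like(g); m[y0:y0+2*s,x0:x0+2*s]=(sub<40)*255
cs=cv2.findContours(m,cv2.RETR_EXTERNAL,cv2.CHAIN_APPROX_NONE)[0]
for c in sorted(cs,key=cv2.contourArea)[-2:]:
    P=np.array([onplane(im,u,v,.04)[:2] for u,v in c[:,0]],np.float32)*1000
    print(cv2.boundingRect(c),'knob',[np.round(q,1) for q in cv2.minAreaRect(P)], cv2.minAreaRect(c))
hsv=cv2.cvtColor(im['frame'],cv2.COLOR_RGB2HSV)
# housing top outline
hm=((hsv[...,1]<60)&(g>95)).astype(np.uint8)*255; hm[:, :max(0,int(u0)-int(s*2.6))]=0; hm[:, int(u0)+int(s*2.1):]=0; hm[int(v0)+int(s*2.2):]=0
c=max(cv2.findContours(hm,cv2.RETR_EXTERNAL,cv2.CHAIN_APPROX_NONE)[0],key=cv2.contourArea)
P=np.array([onplane(im,u,v,.046)[:2] for u,v in c[:,0]],np.float32)*1000
print('housing',cv2.boundingRect(c),[np.round(q,1) for q in cv2.minAreaRect(P)])
wm=cv2.inRange(hsv,(15,0,150),(60,75,255)); 
for c in cv2.findContours(wm,cv2.RETR_EXTERNAL,cv2.CHAIN_APPROX_NONE)[0]:
    if cv2.contourArea(c)>2000:
        P=np.array([onplane(im,u,v,.024)[:2] for u,v in c[:,0]],np.float32)*1000
        print('tile?',cv2.boundingRect(c),[np.round(q,1) for q in cv2.minAreaRect(P)])
cv2.imwrite('pics/last.png',im['frame'][:,:,::-1])
E
python3 m3.py
```

```text
dark levels [ 50.  54.  84.  98. 118.]
housing (213, 134, 143, 150) [array([ 560.7, -112. ]), array([114.5, 109.7]), np.float64(6.5)]
tile? (384, 140, 97, 78) [array([537.2,   8.4]), array([59.7, 79.6]), np.float64(6.8)]
```

```bash
sed -i 's/sub<40/sub<72/' m3.py; python3 m3.py; python3 -m pendant '[{"dx":0,"dy":0,"dz":0.035,"rx":0,"ry":0,"rz":0,"hand":0.02},{"dx":0,"dy":0,"dz":0.035,"rx":0,"ry":0,"rz":0,"hand":0.02},{"dx":0,"dy":0,"dz":0.025,"rx":0,"ry":0,"rz":0,"hand":0.02},{"dx":0,"dy":0,"dz":0,"rx":0,"ry":0,"rz":0,"hand":0.02},{"dx":0,"dy":0,"dz":0,"rx":0,"ry":0,"rz":0,"hand":0.02}]';python3 m3.py
```

```text
dark levels [ 50.  54.  84.  98. 118.]
(270, 181, 16, 34) knob [array([ 549.2, -122.5]), array([28.4, 11.3]), np.float64(5.8)] ((277.1741943359375, 197.5786590576172), (33.98906326293945, 13.984342575073242), 84.5596694946289)
housing (213, 134, 143, 150) [array([ 560.6, -112. ]), array([114.4, 109.7]), np.float64(6.5)]
tile? (384, 140, 97, 79) [array([537.3,   8.4]), array([59.8, 79.6]), np.float64(6.8)]
clock: 10.03
position: [0.5512, -0.1223, 0.077]
ee_rot: [-0.001, -0.002, 1.0, 0.001]
contact_force: [0.1, -0.9, 1.2]
width: 0.0203
gripper_force: 0.0
dark levels [36. 40. 43. 62. 97.]
(316, 251, 18, 54) knob [array([571.1, -95.4]), array([33.1,  9.9]), np.float64(2.0)] ((324.5, 277.5), (53.0, 17.0), 90.0)
(265, 213, 25, 54) knob [array([ 548.3, -122.6]), array([30.8, 11.7]), np.float64(6.1)] ((276.59405517578125, 239.94058227539062), (52.73697280883789, 21.49280548095703), 84.2894058227539)
housing (179, 147, 218, 169) [array([ 548.4, -113.7]), array([ 92.9, 109.1]), np.float64(6.0)]
tile? (433, 157, 127, 110) [array([537.4,   6.7]), array([59.7, 75.7]), np.float64(7.2)]
```

View pics/last.png

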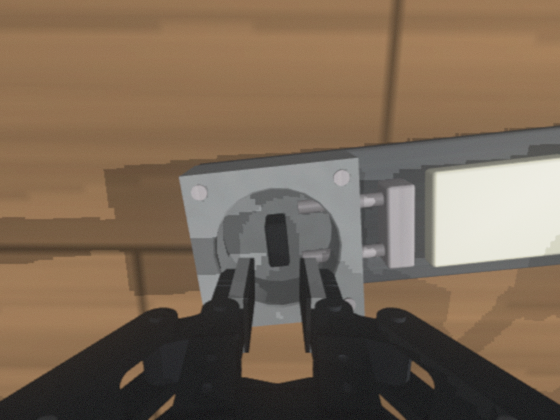

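```bash
python3 -m pendant '[{"dx":0,"dy":0,"dz":0.012,"rx":0,"ry":0,"rz":-6,"hand":0.02},{"dx":0,"dy":0,"dz":0,"rx":0,"ry":0,"rz":0,"hand":0.02},{"dx":0,"dy":0,"dz":0,"rx":0,"ry":0,"rz":0,"hand":0.02}]'; python3 go.py .5505 -.1225 .021 96
```

```text
clock: 10.33
position: [0.553, -0.1229, 0.0674]
ee_rot: [0.001, -0.054, 0.999, -0.0]
contact_force: [0.2, -0.5, -0.1]
width: 0.0199
gripper_force: 0.0
t 10.3333 pos [ 0.553  -0.1229  0.0674] toolY 96.15 tilt 0.14 q6 -115.7
tool shift mm now-axes [ 2.5  0.7 46.4] rz 0.15
after turn [ 2.4  0.7 46.4]
```

```bash
python3 -m pendant '[{"dx":0.0015,"dy":0.0005,"dz":0.012,"rx":0,"ry":0,"rz":0,"hand":0.02},{"dx":0,"dy":0,"dz":0,"rx":0,"ry":0,"rz":0,"hand":0.02},{"dx":0,"dy":0,"dz":0,"rx":0,"ry":0,"rz":0,"hand":0.02},{"dx":0,"dy":0,"dz":0,"rx":0,"ry":0,"rz":0,"hand":0.02}]'; python3 go.py .5505 -.1225 .021 96;  python3 -m pendant '[{"dx":0,"dy":0,"dz":0,"rx":0,"ry":0,"rz":0,"hand":0.02}]'; python3 go.py .5505 -.1225 .021 96
```

```text
clock: 10.67
position: [0.5512, -0.1225, 0.0549]
ee_rot: [0.001, -0.054, 0.999, -0.0]
contact_force: [0.6, -0.4, 0.6]
width: 0.02
gripper_force: 0.0
t 10.6667 pos [ 0.5512 -0.1225  0.0549] toolY 96.24 tilt 0.1 q6 -115.8
tool shift mm now-axes [ 0.7  0.1 33.9] rz 0.24
after turn [ 0.6  0.1 33.9]
clock: 10.75
position: [0.5511, -0.1225, 0.0548]
ee_rot: [0.001, -0.055, 0.999, -0.0]
contact_force: [0.7, 0.7, 0.1]
width: 0.0201
gripper_force: 0.0
t 10.75 pos [ 0.5511 -0.1225  0.0548] toolY 96.26 tilt 0.1 q6 -115.9
tool shift mm now-axes [ 0.7  0.1 33.8] rz 0.26
after turn [ 0.6  0.1 33.8]
```

```bash
python3 -m pendant '[{"dx":0.0006,"dy":0,"dz":0.008,"rx":0,"ry":0,"rz":0,"hand":0.02},{"dx":0,"dy":0,"dz":0.008,"rx":0,"ry":0,"rz":0,"hand":0.02},{"dx":0,"dy":0,"dz":0,"rx":0,"ry":0,"rz":0,"hand":0.02}]';  python3 -m pendant '[{"dx":0,"dy":0,"dz":0.008,"rx":0,"ry":0,"rz":0,"hand":0.02},{"dx":0,"dy":0,"dz":0.008,"rx":0,"ry":0,"rz":0,"hand":0.02},{"dx":0,"dy":0,"dz":0.001,"rx":0,"ry":0,"rz":0,"hand":0.02},{"dx":0,"dy":0,"dz":0,"rx":0,"ry":0,"rz":0,"hand":0.02},{"dx":0,"dy":0,"dz":0,"rx":0,"ry":0,"rz":0,"hand":0.02}]'; python3 go.py .5505 -.1225 .021 96; python3 -c "
from h import *
print(manip.get_state()['moment'])"
```

```text
clock: 11.0
position: [0.5485, -0.1219, 0.036]
ee_rot: [-0.002, -0.055, 0.998, 0.001]
contact_force: [-0.7, 0.3, 0.8]
width: 0.0203
gripper_force: 0.0
clock: 11.42
position: [0.5498, -0.1223, 0.0205]
ee_rot: [-0.0, -0.055, 0.998, 0.0]
contact_force: [-0.1, -0.3, 0.9]
width: 0.02
gripper_force: 0.0
t 11.4167 pos [ 0.5498 -0.1223  0.0205] toolY 96.3 tilt 0.03 q6 -115.9
tool shift mm now-axes [-0.6 -0.3 -0.5] rz 0.3
after turn [-0.6 -0.2 -0.5]
[-0.0434185  -0.06687511 -0.01271362]
```

Now grip the knob and record baselines over a few holds.

```bash
cat > st.py <<'E'
from h import *
s=manip.get_state(); M=rot(s['ee_rot'])
print('t%.2f toolY %.2f q6 %.2f pos %s F %s M %s eff6 %.3f w %.4f g %.1f'%(s['clock'],np.degrees(np.arctan2(M[1,1],M[0,1])),np.degrees(s['qpos'][5]),s['position'].round(4),np.round(s['contact_force'],1),np.round(s['moment'],3),s['effort'][5],s['width'],s['gripper_force']))
E
python3 -m pendant '[{"dx":0,"dy":0,"dz":0,"rx":0,"ry":0,"rz":0,"hand":0.005},{"dx":0,"dy":0,"dz":0,"rx":0,"ry":0,"rz":0,"hand":0.005},{"dx":0,"dy":0,"dz":0,"rx":0,"ry":0,"rz":0,"hand":0.005},{"dx":0,"dy":0,"dz":0,"rx":0,"ry":0,"rz":0,"hand":0.005}]' 50 | tail -2; python3 st.py; python3 -m pendant '[{"dx":0,"dy":0,"dz":0,"rx":0,"ry":0,"rz":4,"hand":0.005}]' >/dev/null; python3 st.py;  python3 -m pendant '[{"dx":0,"dy":0,"dz":0,"rx":0,"ry":0,"rz":4,"hand":0.005}]' >/dev/null; python3 st.py; python3 -m pendant '[{"dx":0,"dy":0,"dz":0,"rx":0,"ry":0,"rz":4,"hand":0.005}]' >/dev/null; python3 st.py; python3 -m pendant '[{"dx":0,"dy":0,"dz":0,"rx":0,"ry":0,"rz":0,"hand":0.005}]' >/dev/null; python3 st.py;python3 -m pendant '[{"dx":0,"dy":0,"dz":0,"rx":0,"ry":0,"rz":0,"hand":0.005}]' >/dev/null; python3 st.py
```

```text
width: 0.0106
gripper_force: 49.8
t11.75 toolY 96.29 q6 -115.92 pos [ 0.5501 -0.1223  0.021 ] F [0.5 0.4 0.2] M [ 0.05  -0.031  0.013] eff6 -0.003 w 0.0106 g 49.8
t11.83 toolY 92.27 q6 -111.90 pos [ 0.55   -0.1223  0.021 ] F [0.8 1.3 0.2] M [ 0.106 -0.095  0.302] eff6 -0.815 w 0.0110 g 50.0
t11.92 toolY 88.16 q6 -107.78 pos [ 0.55   -0.1222  0.021 ] F [0.1 1.9 1.3] M [ 0.202 -0.09   0.266] eff6 -0.436 w 0.0110 g 49.9
t12.00 toolY 84.15 q6 -103.77 pos [ 0.55   -0.1221  0.021 ] F [0.7 1.7 0.4] M [ 0.256 -0.025  0.331] eff6 -0.401 w 0.0104 g 49.9
t12.08 toolY 84.24 q6 -103.87 pos [ 0.5501 -0.122   0.021 ] F [0.4 1.9 0.4] M [ 0.143 -0.055 -0.114] eff6 0.383 w 0.0108 g 50.0
t12.17 toolY 84.34 q6 -103.99 pos [ 0.55   -0.1221  0.021 ] F [-0.5  1.2  1.9] M [ 0.235 -0.036 -0.224] eff6 -0.155 w 0.0110 g 50.1
```

```bash
python3 -m pendant '[{"dx":0,"dy":0,"dz":0,"rx":0,"ry":0,"rz":5,"hand":0.005},{"dx":0,"dy":0,"dz":0,"rx":0,"ry":0,"rz":5,"hand":0.005},{"dx":0,"dy":0,"dz":0,"rx":0,"ry":0,"rz":5,"hand":0.005},{"dx":0,"dy":0,"dz":0,"rx":0,"ry":0,"rz":5,"hand":0.005},{"dx":0,"dy":0,"dz":0,"rx":0,"ry":0,"rz":5,"hand":0.005},{"dx":0,"dy":0,"dz":0,"rx":0,"ry":0,"rz":5,"hand":0.005},{"dx":0,"dy":0,"dz":0,"rx":0,"ry":0,"rz":5,"hand":0.005},{"dx":0,"dy":0,"dz":0,"rx":0,"ry":0,"rz":5,"hand":0.005}]' >/dev/null; python3 st.py
python3 -m pendant '[{"dx":0,"dy":0,"dz":0,"rx":0,"ry":0,"rz":1,"hand":0.005}]' >/dev/null; python3 st.py
python3 -m pendant '[{"dx":0,"dy":0,"dz":0,"rx":0,"ry":0,"rz":1,"hand":0.005}]' >/dev/null; python3 st.py
python3 -m pendant '[{"dx":0,"dy":0,"dz":0,"rx":0,"ry":0,"rz":1,"hand":0.005}]' >/dev/null; python3 st.py
python3 -m pendant '[{"dx":0,"dy":0,"dz":0,"rx":0,"ry":0,"rz":1,"hand":0.005}]' >/dev/null; python3 st.py
python3 -m pendant '[{"dx":0,"dy":0,"dz":0,"rx":0,"ry":0,"rz":1,"hand":0.005}]' >/dev/null; python3 st.py
python3 -m pendant '[{"dx":0,"dy":0,"dz":0,"rx":0,"ry":0,"rz":1,"hand":0.005}]' >/dev/null; python3 st.py
python3 -m pendant '[{"dx":0,"dy":0,"dz":0,"rx":0,"ry":0,"rz":1,"hand":0.005}]' >/dev/null; python3 st.py
python3 -m pendant '[{"dx":0,"dy":0,"dz":0,"rx":0,"ry":0,"rz":1,"hand":0.005}]' >/dev/null; python3 st.py
```

```text
t12.83 toolY 44.15 q6 -63.82 pos [ 0.5504 -0.1213  0.021 ] F [1.5 4.5 0.7] M [ 0.789 -0.301  0.277] eff6 -0.565 w 0.0110 g 50.1
t12.92 toolY 43.25 q6 -62.91 pos [ 0.5504 -0.1213  0.021 ] F [2.1 5.1 0.9] M [ 0.852 -0.281  0.28 ] eff6 0.597 w 0.0104 g 50.1
t13.00 toolY 42.39 q6 -62.05 pos [ 0.5505 -0.1213  0.021 ] F [1.  4.6 2. ] M [ 0.853 -0.25   0.274] eff6 0.167 w 0.0108 g 50.1
t13.08 toolY 41.39 q6 -61.06 pos [ 0.5504 -0.1213  0.021 ] F [1.8 6.1 1.6] M [ 0.821 -0.263  0.311] eff6 0.127 w 0.0106 g 50.1
t13.17 toolY 40.39 q6 -60.06 pos [ 0.5504 -0.1213  0.021 ] F [2.3 5.2 0.7] M [ 0.806 -0.222  0.281] eff6 0.125 w 0.0102 g 50.1
t13.25 toolY 39.39 q6 -59.06 pos [ 0.5505 -0.1213  0.021 ] F [1.7 5.5 1. ] M [ 0.859 -0.242  0.305] eff6 0.125 w 0.0106 g 50.1
t13.33 toolY 38.39 q6 -58.06 pos [ 0.5505 -0.1212  0.0211] F [2.3 5.2 1.1] M [ 0.901 -0.25   0.281] eff6 0.125 w 0.0110 g 50.1
t13.42 toolY 37.39 q6 -57.06 pos [ 0.5505 -0.1212  0.021 ] F [1.7 5.5 0.1] M [ 0.872 -0.25   0.272] eff6 0.125 w 0.0109 g 50.1
t13.50 toolY 36.39 q6 -56.06 pos [ 0.5505 -0.1212  0.021 ] F [1.6 5.7 1.1] M [ 0.84  -0.342  0.278] eff6 0.125 w 0.0108 g 50.1
```

```bash
cat > ok.py <<'E'
import sys
from h import *
s=manip.get_state(); M=rot(s['ee_rot']); m=s['moment'][2]
print('toolY %.2f Mz %.3f F %s'%(np.degrees(np.arctan2(M[1,1],M[0,1])),m,np.round(s['contact_force'],1))); sys.exit(m>0.34)
E
python3 -m pendant '[{"dx":0.0006,"dy":0.0009,"dz":0,"rx":0,"ry":0,"rz":3,"hand":0.005},{"dx":0,"dy":0,"dz":0,"rx":0,"ry":0,"rz":3,"hand":0.005},{"dx":0,"dy":0,"dz":0,"rx":0,"ry":0,"rz":3,"hand":0.005},{"dx":0,"dy":0,"dz":0,"rx":0,"ry":0,"rz":3,"hand":0.005},{"dx":0,"dy":0,"dz":0,"rx":0,"ry":0,"rz":2,"hand":0.005},{"dx":0,"dy":0,"dz":0,"rx":0,"ry":0,"rz":1,"hand":0.005}]' >/dev/null; python3 ok.py && python3 -m pendant '[{"dx":0,"dy":0,"dz":0,"rx":0,"ry":0,"rz":1,"hand":0.005}]' >/dev/null && python3 ok.py && python3 -m pendant '[{"dx":0,"dy":0,"dz":0,"rx":0,"ry":0,"rz":1,"hand":0.005}]' >/dev/null && python3 ok.py && python3 -m pendant '[{"dx":0,"dy":0,"dz":0,"rx":0,"ry":0,"rz":1,"hand":0.005}]' >/dev/null && python3 ok.py && python3 -m pendant '[{"dx":0,"dy":0,"dz":0,"rx":0,"ry":0,"rz":1,"hand":0.005}]' >/dev/null && python3 ok.py && python3 -m pendant '[{"dx":0,"dy":0,"dz":0,"rx":0,"ry":0,"rz":1,"hand":0.005}]' >/dev/null && python3 ok.py && python3 -m pendant '[{"dx":0,"dy":0,"dz":0,"rx":0,"ry":0,"rz":1,"hand":0.005}]' >/dev/null && python3 ok.py && python3 -m pendant '[{"dx":0,"dy":0,"dz":0,"rx":0,"ry":0,"rz":1,"hand":0.005}]' >/dev/null && python3 ok.py && python3 -m pendant '[{"dx":0,"dy":0,"dz":0,"rx":0,"ry":0,"rz":1,"hand":0.005}]' >/dev/null && python3 ok.py && python3 -m pendant '[{"dx":0,"dy":0,"dz":0,"rx":0,"ry":0,"rz":1,"hand":0.005}]' >/dev/null && python3 ok.py && python3 -m pendant '[{"dx":0,"dy":0,"dz":0,"rx":0,"ry":0,"rz":1,"hand":0.005}]' >/dev/null && python3 ok.py
```

```text
toolY 21.37 Mz 0.223 F [1.7 3.7 0.6]False
```

```bash
sed -i 's/sys.exit(m>0.34)/sys.exit(int(m>0.34))/' ok.py
python3 -m pendant '[{"dx":0,"dy":0,"dz":0,"rx":0,"ry":0,"rz":1,"hand":0.005}]' >/dev/null && python3 ok.py && python3 -m pendant '[{"dx":0,"dy":0,"dz":0,"rx":0,"ry":0,"rz":1,"hand":0.005}]' >/dev/null && python3 ok.py && python3 -m pendant '[{"dx":0,"dy":0,"dz":0,"rx":0,"ry":0,"rz":1,"hand":0.005}]' >/dev/null && python3 ok.py && python3 -m pendant '[{"dx":0,"dy":0,"dz":0,"rx":0,"ry":0,"rz":1,"hand":0.005}]' >/dev/null && python3 ok.py && python3 -m pendant '[{"dx":0,"dy":0,"dz":0,"rx":0,"ry":0,"rz":1,"hand":0.005}]' >/dev/null && python3 ok.py && python3 -m pendant '[{"dx":0,"dy":0,"dz":0,"rx":0,"ry":0,"rz":1,"hand":0.005}]' >/dev/null && python3 ok.py && python3 -m pendant '[{"dx":0,"dy":0,"dz":0,"rx":0,"ry":0,"rz":1,"hand":0.005}]' >/dev/null && python3 ok.py && python3 -m pendant '[{"dx":0,"dy":0,"dz":0,"rx":0,"ry":0,"rz":1,"hand":0.005}]' >/dev/null && python3 ok.py && python3 -m pendant '[{"dx":0,"dy":0,"dz":0,"rx":0,"ry":0,"rz":1,"hand":0.005}]' >/dev/null && python3 ok.py && python3 -m pendant '[{"dx":0,"dy":0,"dz":0,"rx":0,"ry":0,"rz":1,"hand":0.005}]' >/dev/null && python3 ok.py
```

```text
toolY 20.34 Mz 0.283 F [1.7 3.9 0.4]
toolY 19.29 Mz 0.292 F [2.3 4.2 2.1]
toolY 18.25 Mz 0.306 F [3.5 5.  1.7]
toolY 17.24 Mz 0.275 F [3.  4.6 0.9]
toolY 16.24 Mz 0.327 F [3.2 4.9 1.7]
toolY 15.24 Mz 0.302 F [3.3 5.2 1.9]
toolY 14.24 Mz 0.273 F [2.5 4.4 0.7]
toolY 13.24 Mz 0.277 F [3.3 5.9 1.7]
toolY 12.24 Mz 0.333 F [1.9 5.2 1.5]
toolY 11.24 Mz 0.315 F [2.6 4.5 1.9]
```

```bash
sed -i 's/m>0.34/m>0.36/' ok.py
python3 -m pendant '[{"dx":0,"dy":0,"dz":0,"rx":0,"ry":0,"rz":1,"hand":0.005}]' >/dev/null && python3 ok.py && python3 -m pendant '[{"dx":0,"dy":0,"dz":0,"rx":0,"ry":0,"rz":1,"hand":0.005}]' >/dev/null && python3 ok.py && python3 -m pendant '[{"dx":0,"dy":0,"dz":0,"rx":0,"ry":0,"rz":1,"hand":0.005}]' >/dev/null && python3 ok.py && python3 -m pendant '[{"dx":0,"dy":0,"dz":0,"rx":0,"ry":0,"rz":1,"hand":0.005}]' >/dev/null && python3 ok.py && python3 -m pendant '[{"dx":0,"dy":0,"dz":0,"rx":0,"ry":0,"rz":1,"hand":0.005}]' >/dev/null && python3 ok.py && python3 -m pendant '[{"dx":0,"dy":0,"dz":0,"rx":0,"ry":0,"rz":1,"hand":0.005}]' >/dev/null && python3 ok.py && python3 -m pendant '[{"dx":0,"dy":0,"dz":0,"rx":0,"ry":0,"rz":1,"hand":0.005}]' >/dev/null && python3 ok.py && python3 -m pendant '[{"dx":0,"dy":0,"dz":0,"rx":0,"ry":0,"rz":1,"hand":0.005}]' >/dev/null && python3 ok.py && python3 -m pendant '[{"dx":0,"dy":0,"dz":0,"rx":0,"ry":0,"rz":1,"hand":0.005}]' >/dev/null && python3 ok.py && python3 -m pendant '[{"dx":0,"dy":0,"dz":0,"rx":0,"ry":0,"rz":1,"hand":0.005}]' >/dev/null && python3 ok.py
```

```text
toolY 10.24 Mz 0.282 F [2.5 5.2 1. ]
toolY 9.24 Mz 0.305 F [2.8 5.2 1.5]
toolY 8.23 Mz 0.345 F [3.1 4.7 1. ]
toolY 7.23 Mz 0.283 F [2.6 5.6 1.9]
toolY 6.23 Mz 0.301 F [2.5 5.2 1.8]
toolY 5.24 Mz 0.288 F [3.6 5.3 1.2]
toolY 4.23 Mz 0.322 F [3.4 5.5 0.4]
toolY 3.23 Mz 0.358 F [3.3 6.1 0.5]
toolY 2.23 Mz 0.331 F [3.7 6.  1.2]
toolY 1.23 Mz 0.277 F [2.6 5.5 1.5]
```

```bash
sed -i 's/m>0.36/m>0.375/' ok.py
python3 -m pendant '[{"dx":0,"dy":0,"dz":0,"rx":0,"ry":0,"rz":1,"hand":0.005}]' >/dev/null && python3 ok.py && python3 -m pendant '[{"dx":0,"dy":0,"dz":0,"rx":0,"ry":0,"rz":1,"hand":0.005}]' >/dev/null && python3 ok.py && python3 -m pendant '[{"dx":0,"dy":0,"dz":0,"rx":0,"ry":0,"rz":1,"hand":0.005}]' >/dev/null && python3 ok.py && python3 -m pendant '[{"dx":0,"dy":0,"dz":0,"rx":0,"ry":0,"rz":1,"hand":0.005}]' >/dev/null && python3 ok.py && python3 -m pendant '[{"dx":0,"dy":0,"dz":0,"rx":0,"ry":0,"rz":1,"hand":0.005}]' >/dev/null && python3 ok.py && python3 -m pendant '[{"dx":0,"dy":0,"dz":0,"rx":0,"ry":0,"rz":1,"hand":0.005}]' >/dev/null && python3 ok.py && python3 -m pendant '[{"dx":0,"dy":0,"dz":0,"rx":0,"ry":0,"rz":1,"hand":0.005}]' >/dev/null && python3 ok.py && python3 -m pendant '[{"dx":0,"dy":0,"dz":0,"rx":0,"ry":0,"rz":1,"hand":0.005}]' >/dev/null && python3 ok.py && python3 -m pendant '[{"dx":0,"dy":0,"dz":0,"rx":0,"ry":0,"rz":1,"hand":0.005}]' >/dev/null && python3 ok.py && python3 -m pendant '[{"dx":0,"dy":0,"dz":0,"rx":0,"ry":0,"rz":1,"hand":0.005}]' >/dev/null && python3 ok.py
```

```text
toolY 0.23 Mz 0.327 F [3.8 5.4 0.3]
toolY -0.77 Mz 0.306 F [3.5 5.8 1.3]
toolY -1.77 Mz 0.298 F [3.4 4.  1.3]
toolY -2.77 Mz 0.299 F [ 3.8  5.3 -0.2]
toolY -3.76 Mz 0.339 F [3.5 5.2 1.1]
toolY -4.76 Mz 0.369 F [2.9 5.3 1.1]
toolY -5.76 Mz 0.373 F [3.7 5.  0.7]
toolY -6.75 Mz 0.357 F [3.4 5.1 0.5]
toolY -7.75 Mz 0.346 F [3.8 5.  0.2]
toolY -8.74 Mz 0.383 F [3.3 5.1 0.3]
```

```bash
python3 -m pendant '[{"dx":0,"dy":0,"dz":0,"rx":0,"ry":0,"rz":0.7,"hand":0.005}]' >/dev/null ; python3 ok.py ; python3 -m pendant '[{"dx":0,"dy":0,"dz":0,"rx":0,"ry":0,"rz":0.7,"hand":0.005}]' >/dev/null ; python3 ok.py; python3 -m pendant '[{"dx":0,"dy":0,"dz":0,"rx":0,"ry":0,"rz":0.4,"hand":0.005}]' >/dev/null ; python3 ok.py
```

```text
toolY -9.44 Mz 0.445 F [3.8 5.2 0.5]
toolY -10.13 Mz 0.371 F [4.3 6.  0.1]
toolY -10.52 Mz 0.456 F [4.1 6.  1.1]
```

```bash
cat > fit.py <<'E'
import numpy as np
from scipy.optimize import least_squares
y=[20.34,19.29,18.25,17.24,16.24,15.24,14.24,13.24,12.24,11.24,10.24,9.24,8.23,7.23,6.23,5.24,4.23,3.23,2.23,1.23,.23,-.77,-1.77,-2.77,-3.76,-4.76,-5.76,-6.75,-7.75,-8.74,-9.44,-10.13,-10.52]
m=[.283,.292,.306,.275,.327,.302,.273,.277,.333,.315,.282,.305,.345,.283,.301,.288,.322,.358,.331,.277,.327,.306,.298,.299,.339,.369,.373,.357,.346,.383,.445,.371,.456]
import sys
for a in sys.argv[1:]:
    p,q=a.split(',');y.append(float(p));m.append(float(q))
y=np.array(y);m=np.array(m)
best=[]
for on in np.arange(4,-10,-.1):
    r=.0206*np.clip(on-y,0,None); b=np.mean(m-r); best.append((np.sum((m-r-b)**2),on,b))
best=np.array(best);s=best[best[:,0].argmin()];sig=np.sqrt(s[0]/(len(y)-2))
ok=best[best[:,0]<s[0]+sig**2*4]
print('onset',s[1],'base',s[2],'sig',sig,'N now',1.466*(s[1]-y[-1]),'2sig onset',ok[:,1].min(),ok[:,1].max())
E
python3 fit.py
```

```text
onset -4.000000000000007 base 0.30569363636363633 sig 0.027640471143244433 N now 9.55831999999999 2sig onset -5.300000000000008 -2.800000000000006
```

```bash
python3 -m pendant '[{"dx":0,"dy":0,"dz":0,"rx":0,"ry":0,"rz":0,"hand":0.005}]' >/dev/null ; python3 ok.py;  python3 -m pendant '[{"dx":0,"dy":0,"dz":0,"rx":0,"ry":0,"rz":0,"hand":0.005}]' >/dev/null ; python3 ok.py; python3 -m pendant '[{"dx":0,"dy":0,"dz":0,"rx":0,"ry":0,"rz":0,"hand":0.005}]' >/dev/null ; python3 ok.py; python3 -m pendant '[{"dx":0,"dy":0,"dz":0,"rx":0,"ry":0,"rz":0,"hand":0.005}]' >/dev/null ; python3 ok.py
```

```text
toolY -10.51 Mz 0.369 F [3.9 5.5 1. ]
toolY -10.50 Mz 0.385 F [3.2 5.5 1. ]
toolY -10.50 Mz 0.338 F [3.9 5.4 0.5]
toolY -10.51 Mz 0.351 F [2.7 4.9 1. ]
```

```bash
python3 -m pendant '[{"dx":0,"dy":0,"dz":0,"rx":0,"ry":0,"rz":0,"hand":0.02},{"dx":0,"dy":0,"dz":0,"rx":0,"ry":0,"rz":0,"hand":0.02},{"dx":0,"dy":0,"dz":0,"rx":0,"ry":0,"rz":0,"hand":0.02},{"dx":0,"dy":0,"dz":0,"rx":0,"ry":0,"rz":0,"hand":0.02}]'; python3 st.py; python3 -m pendant '[{"dx":0,"dy":0,"dz":-0.008,"rx":0,"ry":0,"rz":0,"hand":0.02},{"dx":0,"dy":0,"dz":-0.012,"rx":0,"ry":0,"rz":0,"hand":0.02},{"dx":0,"dy":0,"dz":-0.02,"rx":0,"ry":0,"rz":0,"hand":0.02},{"dx":0,"dy":0,"dz":-0.03,"rx":0,"ry":0,"rz":0,"hand":0.02},{"dx":0,"dy":0,"dz":-0.03,"rx":0,"ry":0,"rz":0,"hand":0.02},{"dx":0,"dy":0,"dz":-0.03,"rx":0,"ry":0,"rz":0,"hand":0.02},{"dx":0,"dy":0,"dz":-0.03,"rx":0,"ry":0,"rz":0,"hand":0.02},{"dx":-0.03,"dy":0,"dz":0,"rx":0,"ry":0,"rz":0,"hand":0.02},{"dx":-0.03,"dy":0,"dz":0,"rx":0,"ry":0,"rz":0,"hand":0.02},{"dx":0,"dy":0,"dz":0,"rx":0,"ry":0,"rz":0,"hand":0.02},{"dx":0,"dy":0,"dz":0,"rx":0,"ry":0,"rz":0,"hand":0.02}]'; python3 st.py
python3 - <<'E'
from h import *
im=cam('wrist'); save(im,'w5.png')
hsv=cv2.cvtColor(im['frame'],cv2.COLOR_RGB2HSV)
wm=cv2.inRange(hsv,(15,0,150),(60,75,255))
for c in cv2.findContours(wm,cv2.RETR_EXTERNAL,cv2.CHAIN_APPROX_NONE)[0]:
    if cv2.contourArea(c)>1500:
        P=np.array([onplane(im,u,v,.024)[:2] for u,v in c[:,0]],np.float32)*1000
        print('tile?',cv2.boundingRect(c),[np.round(q,1) for q in cv2.minAreaRect(P)])
E
```

```text
clock: 17.42
position: [0.5497, -0.1218, 0.0206]
ee_rot: [-0.0, 0.769, 0.639, -0.0]
contact_force: [0.8, -0.2, 0.2]
width: 0.0202
gripper_force: 0.0
t17.42 toolY -10.52 q6 -9.00 pos [ 0.5497 -0.1218  0.0206] F [ 0.8 -0.2  0.2] M [-0.038  0.004 -0.004] eff6 0.002 w 0.0202 g 0.0
clock: 18.33
position: [0.5389, -0.1815, 0.1814]
ee_rot: [0.0, 0.77, 0.638, 0.0]
contact_force: [-0.1, 0.7, -0.2]
width: 0.0199
gripper_force: 0.0
t18.33 toolY -10.66 q6 -14.97 pos [ 0.5389 -0.1815  0.1814] F [-0.1  0.7 -0.2] M [ 0.041  0.005 -0.062] eff6 -0.041 w 0.0199 g 0.0
```

View pics/w5.png

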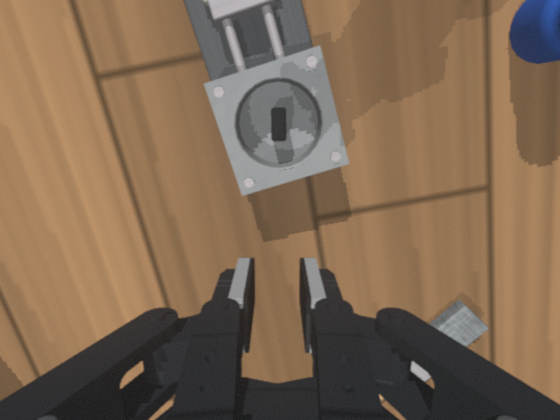

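```bash
python3 -m pendant '[{"dx":0.03,"dy":0,"dz":-0.01,"rx":0,"ry":0,"rz":0,"hand":0.02},{"dx":0.03,"dy":0,"dz":-0.01,"rx":0,"ry":0,"rz":0,"hand":0.02},{"dx":0.03,"dy":0,"dz":-0.01,"rx":0,"ry":0,"rz":0,"hand":0.02},{"dx":0.03,"dy":0,"dz":0,"rx":0,"ry":0,"rz":0,"hand":0.02},{"dx":0.02,"dy":0,"dz":0,"rx":0,"ry":0,"rz":0,"hand":0.02},{"dx":0,"dy":0,"dz":0,"rx":0,"ry":0,"rz":0,"hand":0.02},{"dx":0,"dy":0,"dz":0,"rx":0,"ry":0,"rz":0,"hand":0.02},{"dx":0,"dy":0,"dz":0,"rx":0,"ry":0,"rz":0,"hand":0.02}]' >/dev/null
python3 - <<'E'
from h import *
im=cam('wrist'); save(im,'w6.png')
hsv=cv2.cvtColor(im['frame'],cv2.COLOR_RGB2HSV)
wm=cv2.inRange(hsv,(15,0,150),(60,75,255))
for c in cv2.findContours(wm,cv2.RETR_EXTERNAL,cv2.CHAIN_APPROX_NONE)[0]:
    if cv2.contourArea(c)>1500:
        P=np.array([onplane(im,u,v,.024)[:2] for u,v in c[:,0]],np.float32)*1000
        r=cv2.minAreaRect(P); a=np.radians(6.2)
        print('tile?',cv2.boundingRect(c),r,'ex',r[0]@np.array([np.cos(a),np.sin(a)]),'ey',r[0]@np.array([-np.sin(a),np.cos(a)]))
E
```

```text
tile? (507, 174, 53, 60) ((806.8300170898438, -104.64942932128906), (48.73684310913086, 62.49186706542969), 2.400402784347534) ex 790.8087683099657 ey -191.17445304889475
tile? (192, 75, 86, 102) ((537.0850219726562, 18.9033145904541), (59.505985260009766, 78.35094451904297), 6.306140422821045) ex 535.9851381256857 ey -39.212087910030114
```

View pics/w6.png

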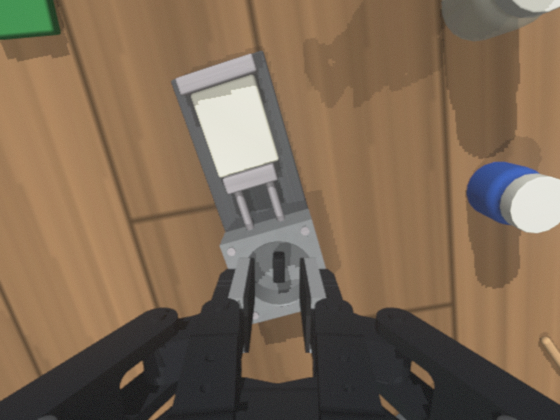

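```bash
python3 st.py; python3 -c "
from rig import manip
print(manip.sign_off())"
```

```text
t19.10 toolY -10.50 q6 -0.87 pos [ 0.5645 -0.043   0.2106] F [ 0.1  0.5 -0.2] M [-0.047  0.03  -0.029] eff6 -0.001 w 0.0202 g 0.0
the job is handed in; nothing more can be done
None
```

The tile is clamped square against the fence at about 9.6 N (likely 8 to 11 N), estimated from the knob torque, the hand is clear and the bystanders untouched; the job was handed in at 19 s, and no verdict came back.

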